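# Shim the rocking diorama

## Task

The little village diorama rocks from side to side on its middle batten because its two end feet are too short. Slide the two thick orange shims, nose first from the robot's side, one under each foot, until the board sits level and no longer rocks; leave them lying flat with the foot on the full-thickness part. The thin blue shims will not do.

Things in the scene. Friction and masses are not known exactly. Their poses are not given: they have to be found in the camera images.
- shim_a_tab (a point): Orange shim, 140 x 36 x 10 mm, 170 g, flat on the table, with an upright orange tab 26 (x) x 12 (y) mm and a steel heel behind it, balanced at the tab; tab top 46 mm above the table. Point: on the tab's axis, 32 mm above the underside; pinch here along y. +x points to the nose: full thickness reaches x = +77 mm, then the top slopes to a 2 mm nose at x = +107. Blue shims, 5 mm thick don't count.
- shim_b_tab (a point): The second orange shim, the same in every way as the first; either may go under either foot. The two orange and two blue shims lie in any order in four places left and right of the diorama.
- stand: Fixed batten; origin on the table below the board's middle, +x away from the robot, +y left. Board 160 (x) x 300 (y) mm, top 46 mm up, house and trees to 105 on its far half. Feet, 22 mm across, under it at x = -50, y = +110 and -110 mm (brass dots on top); 11 mm gap when level. Near edge x = -80. Shim in place: its +x along this +x, tab point at about x = -106, y = +110 or -110 mm.
- board (a joint): Tilt of the board about the batten's x axis, rad: 0 level, positive when the left (+y) end is up. It tips by its own weight to a stop at -0.055 or +0.055; then the low foot is 5 mm, the high foot 17 mm above the table. The shim's sloping nose, pushed along the table under the low foot, lifts it easily (under 2 N).
Mind the look-alikes: they are no part of the job. Leave any green look-alike of the part that bears shim_b_tab alone.

How it is judged:
By the outcome, as a careful person would: the job done as asked, in the order asked, and still so for the second after the job is handed in, with the robot touching nothing.
It also fails if it takes over 64 s, if anything falls off the work surface, if the arm or the gripper's body presses on something with over 40 N, if the wrist force passes 120 N, or if a joint passes its speed limit or range.

## Robot

A 6-joint arm with a two-finger parallel gripper is mounted at the origin on the work surface. World frame = base frame: x ahead of the robot, y to its left, z up, the work surface at z = 0. Lengths are in m, angles in rad, forces in N, time in s.
With the tool pointing down it reaches from about 0.4 to 0.825 m from the base axis. Payload 7 kg.
Tool frame: the origin (TCP) lies midway between the tips of the shut fingers; the grasp point (between the pads) lies arm.grasp_offset behind it (arm.grasp_offset is the distance from the TCP to the grasp point, in m); y points along the fingers, x is the direction in which the jaws open and shut, and the axes are right-handed (so a half turn about y gives the same grasp; the last joint's range is limited). The gripper opens to 88 mm and grips with 3 to 60 N. Pads are 19 mm wide; open, the fingers measure 130 mm over their backs; the gripper's body (78 mm by 193 mm) begins 47 mm behind the grasp point.
Start: joints at [-0.936, 0.359, 0.012, 0, -1.224, -0.288], TCP at [0.229, -0.635, 0.227] pointing down, gripper open.
Joint ranges: [-3.07, 3.07], [-1.43, 2.12], [-1.02, 1.25], [-3.03, 1.67], [-3.05, -0], [-3.03, 3.03]. Speed limits (rad/s): [2.39, 2.39, 3.01, 3.14, 3.14, 3.14].

## Interface

Orientations are given as [roll, pitch, yaw] about the fixed x, y, z axes, in that order (R = Rz(yaw) Ry(pitch) Rx(roll)).
In Python, from rig import arm gives the robot as it stands.
- The arm moves only by the tool servo_tool, never from a script. Its argument "commands" is a list of rows, each a list of 7 numbers: the turn, a rotation vector about the tool's x, y, z in degrees, then the shift along the tool's x, y, z in m, then the finger opening in m, from 0 to 0.0876. A call has 1 to 5 rows; each row is the pose to reach, as a shift and turn from the pose measured when the call began, along the tool's axes at that moment; what a row does not reach only later rows make up. A row lasts 1/8 s, in which the tool goes at most 62.5 mm and 10.7 degrees, less where a joint would pass 70% of its speed; a pose out of reach is approached as far as the arm can. A call with a gripper value outside its range is refused whole. The fingers move at their own pace and stop on an object; "newtons" is the grip in N (left out, the last holds). Time passes only in rows, so rows that repeat a pose let the fingers close. It gives the time, the measured TCP pose, the force and the opening at its end, in the units of the state.
- arm.sense(): the state, without advancing time (a new reading comes with each control period).
- arm.grab_frame(name): name is "scene" or "top" or "wrist"; returns a dict with "frame" (420x560x3 uint8, red, green, blue), "depth" (420x560 float32, m along the optical axis (not along the pixel's ray), 0 where there is no reading), "vfov" (degrees; the focal length in pixels is half the picture's height over the tangent of half this angle, whatever the lens; pixels are square), "cx", "cy" (the principal point, pixels), "R" (3x3) and "t" (3): a world point X has camera coordinates R X + t. Camera axes: x right, y down, z forward; pixel columns grow to the right and rows downward; lengths in m; the calibration is good to about 2 mm. A picture is of the moment at which its call begins.
- arm.hand_in(): hands the job in, once; it reports no verdict.
The state is a dict: "time": time; "joint_pos": joint angles; "qvel": joint speeds; "tau": joint torques, N m; "tcp_pos": TCP position; "orientation": TCP orientation; "contact_force": force on the tool from outside, world axes, zero at the start; "wrist_torque": the same for the moment, N m; "gripper_width": finger opening in m.
Only numpy, scipy, OpenCV 4.12 (cv2) and the standard library are available. Lean on these libraries where they do the work, as an engineer would, in place of code of your own. Each camera call takes 0.05 s, during which the arm holds its last target.

## Working session

There is one attempt and no reset: what is moved stays moved. The work goes in short steps, Python scripts to look and compute and a tool call to move; the robot and the scene stay as the last step left them, time stands still between calls to the robot, and variables do not carry over. Pictures are saved under pics/ and viewed, and the job is handed in when it is done.

Besides the shell and the picture viewer there is one more tool, called after ">>>" by a JSON object that holds its "op" and its "data". servo_tool: Moves the arm, as the interface text tells. Its arguments: {"type":"object","properties":{"commands":{"type":"array"},"newtons":{"type":"number"}},"required":["commands"]}

```bash
ls; mkdir -p pics
cat > h.py <<'E'
import numpy as np, cv2
from rig import arm
def grab(n,tag):
    f=arm.grab_frame(n); cv2.imwrite(f'pics/{tag}.png',f['frame'][:,:,::-1]); np.savez(f'pics/{tag}.npz',**{k:f[k] for k in f}); return f
def world(f,u,v,z=None):
    H=f['frame'].shape[0]; fl=H/2/np.tan(np.radians(float(f['vfov']))/2)
    ray=np.array([(u-f['cx'])/fl,(v-f['cy'])/fl,1.]); R=f['R'];t=f['t']
    if z is None: return R.T@(ray*f['depth'][int(v),int(u)]-t)
    o=-R.T@t; d=R.T@ray; return o+d*(z-o[2])/d[2]
def allworld(f):
    H,W=f['depth'].shape; fl=H/2/np.tan(np.radians(float(f['vfov']))/2)
    u,v=np.meshgrid(np.arange(W),np.arange(H)); d=f['depth']
    P=np.stack([(u-f['cx'])/fl*d,(v-f['cy'])/fl*d,d],-1)
    return (P-f['t'])@f['R']
E
python3 - <<'E'
from h import *
print(arm.sense(), arm.grasp_offset)
for n in('scene','top'): grab(n,n+'0')
E
```

```text
pics
{'time': 0.0, 'joint_pos': array([-9.35935911e-01,  3.59395325e-01,  1.10674120e-02, -3.61930585e-04,
       -1.22408811e+00, -2.88094153e-01]), 'qvel': array([ 5.35332767e-04, -1.48175968e-03,  1.10962329e-03, -6.20370448e-05,
       -4.65451499e-04,  5.46907369e-04]), 'tau': array([ 8.41993005e-04, -5.82717955e+01,  2.93066114e+01,  6.99734107e+00,
        6.89045613e-03, -2.41413736e-04]), 'tcp_pos': array([ 0.22921619, -0.63437509,  0.22561882]), 'orientation': array([-1.57066230e+00, -1.64962362e-03,  1.91743922e+00]), 'contact_force': array([-0.26193987, -1.0296192 ,  0.16262613]), 'wrist_torque': array([-0.02812735, -0.02754182, -0.02742602]), 'gripper_width': 0.0877258439889231} 0.0188
```

View pics/scene0.png

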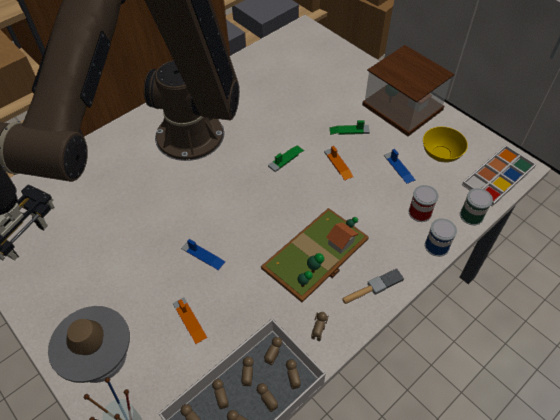

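View pics/top0.png

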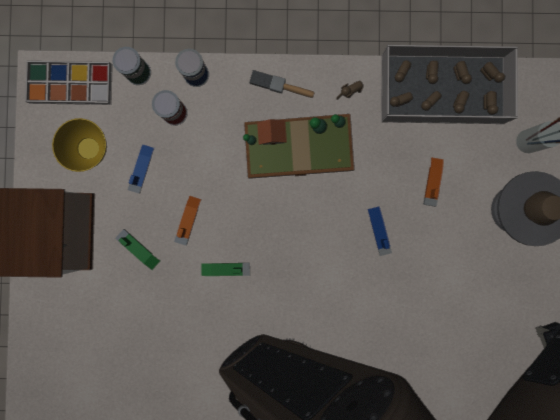

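The top view shows the orange shims at (188,220) and (434,182). The blue ones are at (141,169) and (379,231), the green look-alikes at (138,250) and (226,269), and the board at (300,146). I'll measure and crop next.

Run:
```python
from h import *
f=dict(np.load('pics/top0.npz')); P=allworld(f); im=f['frame']
hsv=cv2.cvtColor(im,cv2.COLOR_RGB2HSV)
for name,(x0,y0,x1,y1) in dict(L=(168,190,210,250),R=(418,150,450,212)).items():
    m=np.zeros(im.shape[:2],bool); m[y0:y1,x0:x1]=True
    o=m&(hsv[...,0]<16)&(hsv[...,1]>150)&(P[...,2]>.002)
    slab=o&(P[...,2]<.016); tab=o&(P[...,2]>.036)
    q=P[slab][:,:2].astype(np.float32); print(name,'slab',cv2.minAreaRect(q),len(q),np.median(P[slab][:,2]))
    q=P[tab]; print(' tab mean',q.mean(0),q.min(0),q.max(0),len(q))
# board
m=np.zeros(im.shape[:2],bool); m[105:185,240:360]=True
b=m&(P[...,2]>.03)&(P[...,2]<.062); q=P[b][:,:2].astype(np.float32); print('board',cv2.minAreaRect(q))
A=np.c_[P[b][:,:2],np.ones(b.sum())]; c=np.linalg.lstsq(A,P[b][:,2],rcond=None)[0]; print(c)
cv2.imwrite('pics/crop_b.png',cv2.resize(im[100:195,235:365,::-1],None,fx=6,fy=6,interpolation=cv2.INTER_CUBIC))
cr=[cv2.resize(im[y:y+80,x:x+60,::-1],(390,520),interpolation=cv2.INTER_CUBIC) for x,y in((158,180),(405,142))]
cv2.imwrite('pics/crop_s.png',np.hstack(cr))
```

```text
L slab ((0.4649154245853424, 0.2819877564907074), (0.03518473356962204, 0.11628589779138565), 73.43207550048828) 410 0.008850499083926992
 tab mean [0.42298559 0.28124777 0.09412705] [0.41044249 0.00926898 0.03610056] [0.45796265 0.30132517 1.16728317] 45
R slab ((0.5875700116157532, -0.42588841915130615), (0.03427095338702202, 0.11571771651506424), 80.10319519042969) 400 0.009938235830266802
 tab mean [ 0.53526357 -0.38288885  0.13329129] [ 0.45796265 -0.4245121   0.03737803] [0.55288709 0.00926898 1.16728317] 38
board ((0.6688820123672485, -0.03117397427558899), (0.161494180560112, 0.2998068332672119), 4.488560676574707)
[ 0.0099692  -0.0537559   0.03920825]
```

View pics/crop_b.png

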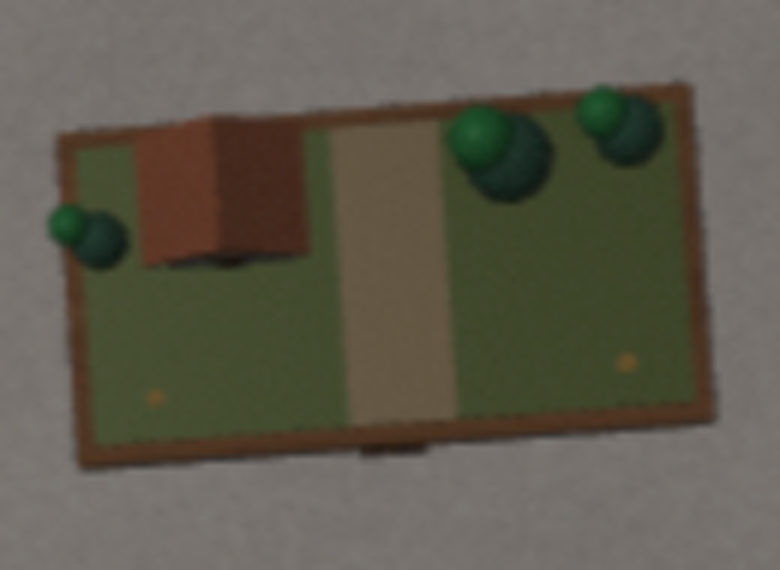

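View pics/crop_s.png

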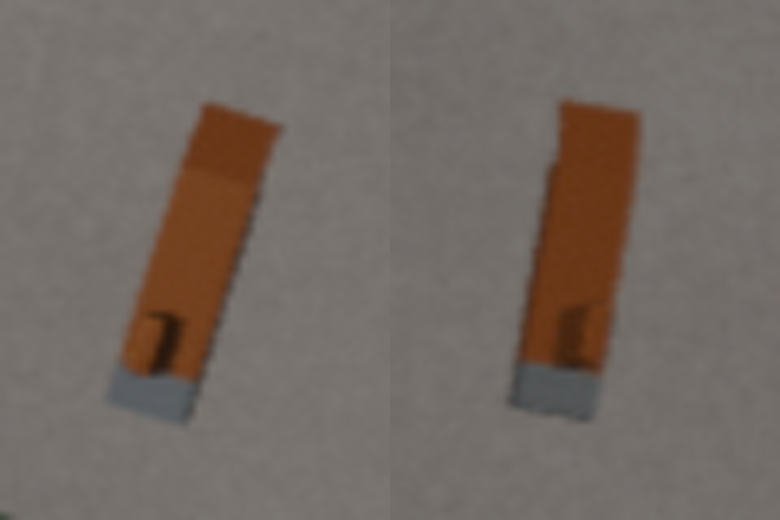

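Run:
```python
from h import *
f=dict(np.load('pics/top0.npz')); P=allworld(f); im=f['frame']
hsv=cv2.cvtColor(im,cv2.COLOR_RGB2HSV)
print('cam',-f['R'].T@f['t'], f['vfov'])
for name,(x0,y0,x1,y1) in dict(L=(168,190,210,250),R=(418,150,450,212)).items():
    m=np.zeros(im.shape[:2],bool); m[y0:y1,x0:x1]=True
    v=m&(P[...,2]>.004)&(P[...,2]<.06)&(f['depth']>.1)
    slab=v&(P[...,2]<.016)
    q=P[slab][:,:2].astype(np.float32); r=cv2.minAreaRect(q);print(name,'all',r)
    tab=v&(P[...,2]>.040); q=P[tab]; print(' tab',np.median(q,0),q.min(0),q.max(0),len(q),np.argwhere(tab).mean(0))
```

```text
cam [0.45796265 0.00926898 1.16728317] 55.14954210413728
L all ((0.4572938084602356, 0.2821009159088135), (0.17091992497444153, 0.11857832968235016), 1.4375890493392944)
 tab [0.41895488 0.29488308 0.04467663] [0.40762423 0.2869379  0.04032334] [0.43282487 0.30342824 0.04933444] 43 [232.69767442 180.3255814 ]
R all ((0.5824521780014038, -0.42566508054733276), (0.17549501359462738, 0.090352363884449), 0.09657242149114609)
 tab [ 0.54138773 -0.41773988  0.04615128] [ 0.52998338 -0.42586984  0.04038309] [ 0.55288709 -0.41109253  0.05128463] 42 [192.97619048 436.14285714]
```

The board dips to the left (slope -0.054) and the stand's yaw is about +4.5°. Next I'll check the brass dots and work out the moves.

```bash
cat >> h.py <<'E'
from scipy.spatial.transform import Rotation as Ro
O=np.array([.6689,-.0312]); YAW=4.5
def st(x,y):
    c,s=np.cos(np.radians(YAW)),np.sin(np.radians(YAW)); return O+np.array([c*x-s*y,s*x+c*y])
def mv(p,yaw):
    """tcp target p, shim yaw deg (tool yaw= +90)"""
    s=arm.sense(); Rc=Ro.from_euler('xyz',s['orientation']); Rt=Ro.from_euler('xyz',[-90,0,yaw+90],degrees=True)
    t=(Rc.inv()*Rt).as_rotvec(degrees=True); d=Rc.inv().apply(np.array(p)-s['tcp_pos'])
    print('t=%.2f tcp'%s['time'],s['tcp_pos'].round(4),'yaw %.2f'%(np.degrees(s['orientation'][2])-90),'F',s['contact_force'].round(1),'w %.4f'%s['gripper_width'])
    print(' turn',t.round(2),'shift',d.round(4))
E
python3 - <<'E'
from h import *
f=dict(np.load('pics/top0.npz'))
for u,v,z in((261.2,166.2,.040),(339.5,160.3,.052)): print(world(f,u,v),world(f,u,v,z)[:2])
print('dots expected',st(-.05,.11),st(-.05,-.11))
for n in((.11,-.11)): print('goal',st(-.106,n),'pre',st(-.205,n))
mv([.541,-.418,.16],-10)
E
```

```text
[0.60947924 0.07276372 0.04181016] [0.60972293 0.07286585]
[ 0.62648893 -0.14426826  0.06166519] [ 0.62796217 -0.14561047]
dots expected [0.61042363 0.07453795] [ 0.62768463 -0.14478386]
goal [0.55459626 0.07014424] pre [0.45590145 0.06237679]
goal [ 0.57185726 -0.14917757] pre [ 0.47316245 -0.15694502]
t=0.10 tcp [ 0.2292 -0.6344  0.2257] yaw 19.86 F [-0.1 -0.2 -0.8] w 0.0875
 turn [-0.03 29.86  0.08] shift [ 0.0975  0.0658 -0.3668]
```

>>> {"op": "servo_tool", "data": {"commands": [[0,6,0,0.016,0.01,-0.06,0.087],[0,12,0,0.032,0.02,-0.12,0.087],[0,18,0,0.05,0.035,-0.18,0.087],[0,24,0,0.065,0.045,-0.24,0.087],[0,29.9,0,0.08,0.055,-0.3,0.087]]}}

```text
time: 0.72
tcp_pos: [0.4828, -0.4575, 0.1707]
orientation: [-1.569, -0.001, 1.392]
contact_force: [0.8, -0.8, -0.0]
gripper_width: 0.0873
```

Run:
```python
from h import *
mv([.541,-.418,.16],-10)
```

```text
t=0.72 tcp [ 0.4828 -0.4575  0.1707] yaw -10.23 F [ 0.8 -0.8 -0. ] w 0.0873
 turn [-0.08 -0.23  0.08] shift [ 0.0492  0.0107 -0.0503]
```

>>> {"op": "servo_tool", "data": {"commands": [[0,-0.2,0,0.025,0.005,-0.025,0.087],[0,-0.2,0,0.049,0.011,-0.05,0.087],[0,-0.2,0,0.049,0.011,-0.05,0.087],[0,-0.2,0,0.049,0.011,-0.05,0.087]]}}

```text
time: 1.23
tcp_pos: [0.5403, -0.4181, 0.1593]
orientation: [-1.568, -0.002, 1.396]
contact_force: [0.2, 0.3, -0.1]
gripper_width: 0.0874
```

Run:
```python
from h import *
mv([.541,-.418,.16],-10)
f=grab('wrist','w1'); cv2.imwrite('pics/w1b.png',cv2.resize(f['frame'][:,:,::-1],(800,600)))
```

```text
t=1.23 tcp [ 0.5403 -0.4181  0.1593] yaw -10.02 F [ 0.2  0.3 -0.1] w 0.0874
 turn [-0.13 -0.02  0.09] shift [ 0.0002 -0.0007 -0.0007]
```

View pics/w1.png

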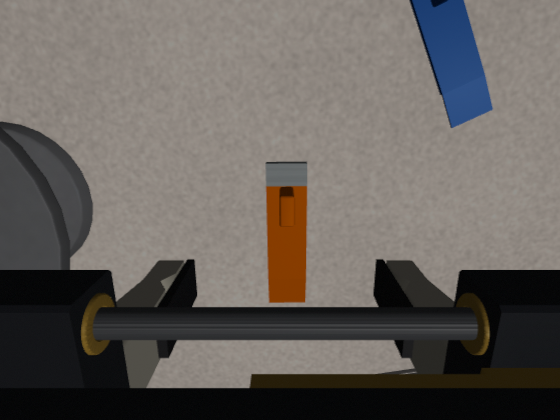

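The wrist view shows the orange shim upright at (287,240), with its tab top spanning about (281–295, 194–227). The steel heel is at the top, so the nose points away from the robot. The blue shim is at the upper right, off to the side. Next I'll fit the pose.

```bash
cat >> h.py <<'E'
def fit(f,box):
    x0,y0,x1,y1=box; P=allworld(f); hsv=cv2.cvtColor(f['frame'],cv2.COLOR_RGB2HSV)
    m=np.zeros(P.shape[:2],bool); m[y0:y1,x0:x1]=True; m&=f['depth']>.05
    o=m&(hsv[...,0]<16)&(hsv[...,1]>150)
    s=o&(P[...,2]<.016)&(P[...,2]>.007); t=m&(P[...,2]>.0435)&(P[...,2]<.055)
    q=P[s][:,:2].astype(np.float32); r=cv2.minAreaRect(q); b=cv2.boxPoints(r)
    e=[(b[1]-b[0]),(b[2]-b[1])]; e=max(e,key=np.linalg.norm); e=e*np.sign(e[0])
    print('slab',r,'yaw',np.degrees(np.arctan2(e[1],e[0])))
    q=P[t]; rt=cv2.minAreaRect(q[:,:2].astype(np.float32)); print('tab',rt,np.median(q[:,2]),len(q)); 
    return rt[0]
E
python3 - <<'E'
from h import *
f=dict(np.load('pics/w1.npz')); fit(f,(255,150,320,310))
E
```

```text
slab ((0.580706775188446, -0.42317405343055725), (0.035407282412052155, 0.10609141737222672), 80.40713500976562) yaw -9.592855
tab ((0.5408696532249451, -0.41675564646720886), (0.011248892173171043, 0.025584926828742027), 79.80351257324219) 0.04596508454581873 460
```

Run:
```python
from h import *
mv([.541,-.417,.0135],-10)
```

```text
t=1.27 tcp [ 0.5401 -0.4185  0.1596] yaw -10.06 F [-0.7 -0.3 -0.2] w 0.0868
 turn [-0.11 -0.06  0.08] shift [ 0.0014  0.1461 -0.0009]
```

>>> {"op": "servo_tool", "data": {"commands": [[0,0,0,0.001,0.04,-0.001,0.087],[0,0,0,0.001,0.08,-0.001,0.087],[0,0,0,0.001,0.12,-0.001,0.087],[0,0,0,0.001,0.135,-0.001,0.087],[0,0,0,0.001,0.14,-0.001,0.087]]}}

```text
time: 1.9
tcp_pos: [0.5406, -0.418, 0.0195]
orientation: [-1.568, -0.001, 1.395]
contact_force: [0.4, -0.7, 0.6]
gripper_width: 0.0874
```

Run:
```python
from h import *
mv([.541,-.417,.0135],-10)
```

```text
t=1.90 tcp [ 0.5406 -0.418   0.0195] yaw -10.10 F [ 0.4 -0.7  0.6] w 0.0874
 turn [-0.13 -0.1   0.08] shift [ 0.0011  0.006  -0.0003]
```

Now I'll go down and close the gripper.

>>> {"op": "servo_tool", "data": {"commands": [[0,0,0,0.001,0.006,0,0.087],[0,0,0,0.001,0.006,0,0.06],[0,0,0,0.001,0.006,0,0.03],[0,0,0,0.001,0.006,0,0.005],[0,0,0,0.001,0.006,0,0.005]], "newtons": 20}}

```text
time: 2.52
tcp_pos: [0.5409, -0.4171, 0.0139]
orientation: [-1.569, -0.001, 1.395]
contact_force: [-0.3, -0.2, -0.5]
gripper_width: 0.0525
```

>>> {"op": "servo_tool", "data": {"commands": [[0,0,0,0,0,0,0.005],[0,0,0,0,0,0,0.005],[0,0,0,0,0,0,0.005],[0,0,0,0,0,0,0.005]], "newtons": 25}}

```text
time: 3.02
tcp_pos: [0.5409, -0.4171, 0.0138]
orientation: [-1.569, -0.001, 1.395]
contact_force: [-0.5, 1.0, 1.0]
gripper_width: 0.0125
```

Run:
```python
from h import *
mv([.541,-.417,.0135],-10)
```

```text
t=3.02 tcp [ 0.5409 -0.4171  0.0138] yaw -10.09 F [-0.5  1.   1. ] w 0.0125
 turn [-0.11 -0.09  0.07] shift [ 0.0001  0.0003 -0.0001]
```

>>> {"op": "servo_tool", "data": {"commands": [[0,0,0,0,0,0,0.005],[0,0,0,0,0,0,0.005],[0,0,0,0,-0.02,0,0.005],[0,0,0,0,-0.05,0,0.005],[0,0,0,0,-0.06,0,0.005]], "newtons": 30}}

```text
time: 3.65
tcp_pos: [0.5418, -0.4176, 0.0755]
orientation: [-1.571, -0.0, 1.395]
contact_force: [-0.2, 0.3, -1.2]
gripper_width: 0.0119
```

Run:
```python
from h import *
p=st(-.205,-.11)
mv([*p,.075],4.5)
f=grab('wrist','w2')
```

```text
t=3.65 tcp [ 0.5418 -0.4176  0.0755] yaw -10.08 F [-0.2  0.3 -1.2] w 0.0119
 turn [  0.03 -14.58   0.02] shift [0.2446 0.0006 0.1132]
```

View pics/w2.png

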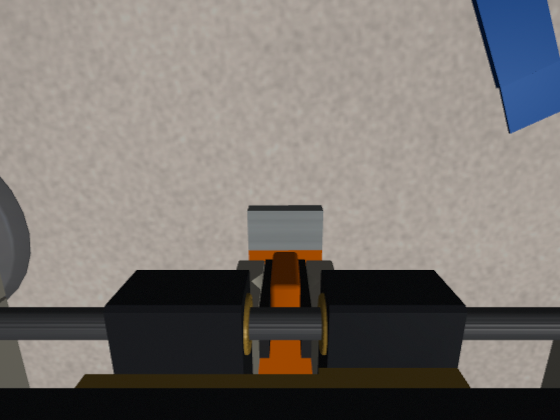

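The shim is held straight between the pads at (287,280), with its heel at (285,230). Next I'll move it across to the point in front of the right foot.

>>> {"op": "servo_tool", "data": {"commands": [[0,-3,0,0.035,0,0.018,0.005],[0,-6,0,0.075,0,0.036,0.005],[0,-9,0,0.115,0,0.055,0.005],[0,-12,0,0.155,0,0.074,0.005],[0,-14.6,0,0.195,0,0.093,0.005]]}}

```text
time: 4.32
tcp_pos: [0.4833, -0.208, 0.075]
orientation: [-1.571, -0.001, 1.651]
contact_force: [0.5, 0.0, -1.2]
gripper_width: 0.0118
```

Run:
```python
from h import *
p=st(-.205,-.11)
mv([*p,.075],4.5)
```

```text
t=4.33 tcp [ 0.4833 -0.208   0.075 ] yaw 4.58 F [ 0.5  0.  -1.2] w 0.0118
 turn [-0.01  0.08  0.03] shift [0.0517 0.0001 0.006 ]
```

>>> {"op": "servo_tool", "data": {"commands": [[0,0,0,0.03,0,0.003,0.005],[0,0,0,0.052,0,0.006,0.005],[0,0,0,0.052,0.015,0.006,0.005],[0,0,0,0.052,0.04,0.006,0.005],[0,0,0,0.052,0.05,0.006,0.005]]}}

```text
time: 4.95
tcp_pos: [0.4717, -0.1569, 0.0229]
orientation: [-1.567, -0.001, 1.65]
contact_force: [-0.4, -0.6, -1.6]
gripper_width: 0.0119
```

Run:
```python
from h import *
p=st(-.205,-.11)
mv([*p,.015],4.5)
f=grab('scene','s2'); f2=grab('wrist','w3')
cv2.imwrite('pics/s2c.png',cv2.resize(f['frame'][150:330,180:400,::-1],None,fx=3.5,fy=3.3,interpolation=cv2.INTER_CUBIC))
```

```text
t=4.95 tcp [ 0.4717 -0.1569  0.0229] yaw 4.55 F [-0.4 -0.6 -1.6] w 0.0119
 turn [-0.2   0.05  0.05] shift [-0.0001  0.0079 -0.0015]
```

View pics/s2c.png

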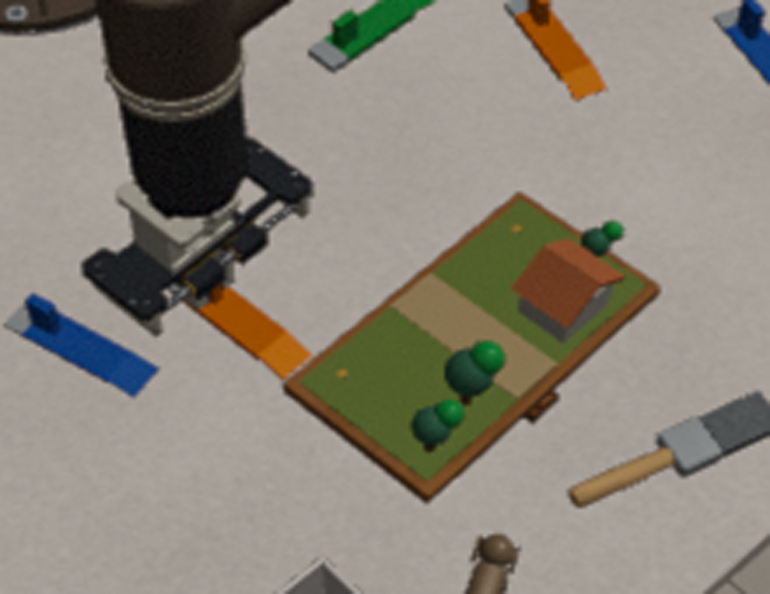

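View pics/w3.png

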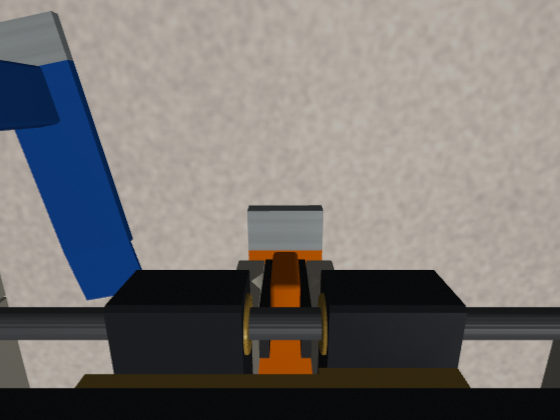

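The shim points at the right brass dot at (342,372), with its nose just at the near edge at (295,365). The pinch hasn't shifted. I'll lower it and slide it in.

>>> {"op": "servo_tool", "data": {"commands": [[-0.2,0,0,0,0.008,0,0.005],[-0.2,0,0,0,0.008,-0.01,0.005],[-0.2,0,0,0,0.008,-0.025,0.005],[-0.2,0,0,0,0.008,-0.04,0.005],[-0.2,0,0,0,0.008,-0.05,0.005]]}}

```text
time: 5.68
tcp_pos: [0.5235, -0.1529, 0.0154]
orientation: [-1.572, -0.001, 1.65]
contact_force: [0.5, -0.4, -1.4]
gripper_width: 0.0115
```

Run:
```python
from h import *
p=st(-.106,-.11)
mv([*p,.0148],4.5)
```

```text
t=5.67 tcp [ 0.5235 -0.1529  0.0154] yaw 4.55 F [ 0.5 -0.4 -1.4] w 0.0115
 turn [0.04 0.05 0.04] shift [-0.0001  0.0006 -0.0485]
```

>>> {"op": "servo_tool", "data": {"commands": [[0,0,0,0,0,-0.015,0.005],[0,0,0,0,0,-0.03,0.005],[0,0,0,0,0,-0.043,0.005],[0,0,0,0,0,-0.0485,0.005],[0,0,0,0,0.001,-0.0485,0.005]]}}

```text
time: 6.3
tcp_pos: [0.5719, -0.149, 0.0142]
orientation: [-1.571, -0.001, 1.65]
contact_force: [-0.1, -0.5, -0.8]
gripper_width: 0.0118
```

>>> {"op": "servo_tool", "data": {"commands": [[0,0,0,0,0.0005,0,0.005],[0,0,0,0,0.001,0,0.005],[0,0,0,0,0.001,0,0.005]]}}

```text
time: 6.68
tcp_pos: [0.5714, -0.149, 0.0138]
orientation: [-1.571, -0.001, 1.65]
contact_force: [-2.3, 1.1, 5.0]
gripper_width: 0.0119
```

Run:
```python
from h import *
p=st(-.106,-.11)
mv([*p,.0138],4.5)
f=grab('scene','s3')
cv2.imwrite('pics/s3c.png',cv2.resize(f['frame'][150:330,180:400,::-1],None,fx=3.5,fy=3.3,interpolation=cv2.INTER_CUBIC))
```

```text
t=6.67 tcp [ 0.5714 -0.149   0.0138] yaw 4.56 F [-2.3  1.1  5. ] w 0.0119
 turn [0.02 0.06 0.04] shift [-0.0002 -0.     -0.0004]
```

View pics/s3c.png

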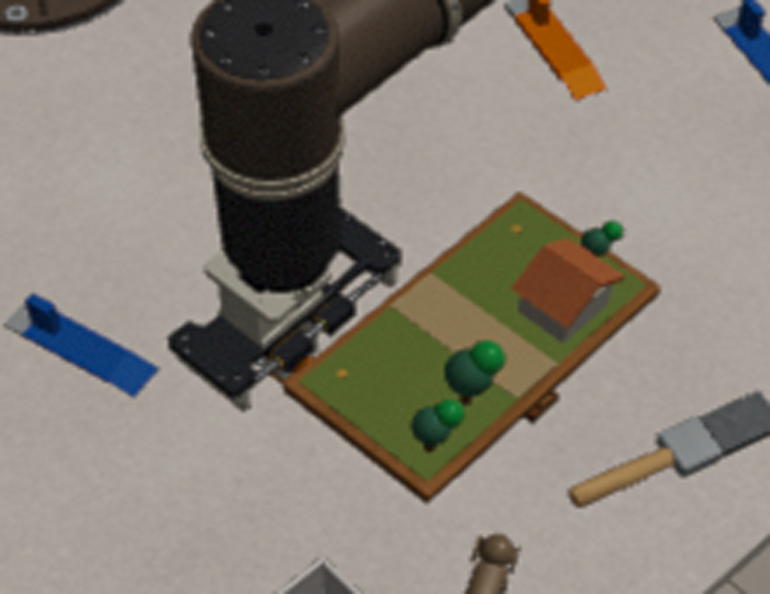

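The first shim is in and pressed to the table (5 N). Release and rise.

>>> {"op": "servo_tool", "data": {"commands": [[0,0,0,0,0,0,0.03],[0,0,0,0,0,0,0.06],[0,0,0,0,0,0,0.06],[0,0,0,0,0,0,0.06],[0,0,0,0,-0.03,0,0.06]]}}

```text
time: 7.35
tcp_pos: [0.5696, -0.1491, 0.0419]
orientation: [-1.566, -0.001, 1.65]
contact_force: [0.7, -0.4, -0.1]
gripper_width: 0.0556
```

>>> {"op": "servo_tool", "data": {"commands": [[0,0,0,0,-0.04,0,0.087],[0,0,0,0,-0.08,0,0.087],[0,0,0,0,-0.12,0,0.087]]}}

```text
time: 7.72
tcp_pos: [0.57, -0.1492, 0.1631]
orientation: [-1.566, -0.001, 1.65]
contact_force: [0.0, -0.1, 0.7]
gripper_width: 0.0835
```

Run:
```python
from h import *
mv([.42,.294,.16],-16.2)
f=grab('wrist','w4'); fit(f,(180,100,380,330)); print(st(-.106,-.11))
```

```text
t=7.72 tcp [ 0.57   -0.1492  0.1631] yaw 4.53 F [ 0.  -0.1  0.7] w 0.0835
 turn [-2.700e-01  2.073e+01  1.000e-02] shift [0.4536 0.0042 0.1145]
slab ((0.5842716693878174, -0.1477583646774292), (0.05123848468065262, 0.03524557128548622), 5.172243118286133) yaw 5.1722436
tab ((0.6051856875419617, -0.12600451707839966), (0.09554776549339294, 0.11601126939058304), 3.1450440883636475) 0.05197279492430744 8305
[ 0.57185726 -0.14917757]
```

View pics/w4.png

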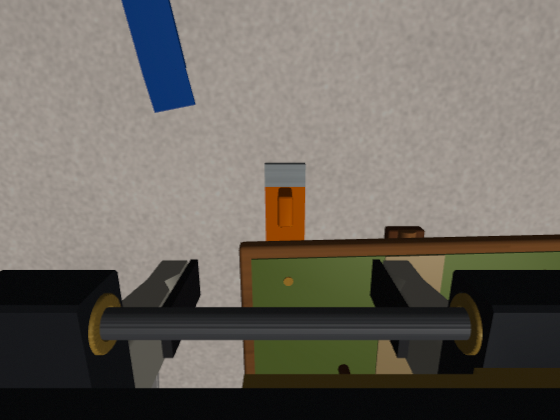

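The shim lies straight under the near edge, with its tab at (285,208) and the brass dot at (288,282). I'll check the offset.

Run:
```python
from h import *
f=dict(np.load('pics/w4.npz')); fit(f,(255,150,315,236))
d=world(f,288.3,281.8); print('dot',d, 'exp',st(-.05,-.11)); 
a=world(f,262,246);b=world(f,520,240); print(a,b,'edge yaw',np.degrees(np.arctan2(-(b-a)[0]*-1,-(b-a)[1])), np.degrees(np.arctan2((b-a)[0],(b-a)[1])))
```

```text
slab ((0.5819551944732666, -0.14797262847423553), (0.046576596796512604, 0.03520035371184349), 5.286985397338867) yaw 5.2869797
tab ((0.571370005607605, -0.1494356244802475), (0.025499561801552773, 0.011340104974806309), 4.845600128173828) 0.04596888648049168 445
dot [ 0.62868867 -0.14131373  0.0553342 ] exp [ 0.62768463 -0.14478386]
[ 0.60030692 -0.1649854   0.05152412] [0.58290376 0.05147002 0.03864739] edge yaw -175.4032708855743 -4.59672911442572
```

The seated shim is within about 2 mm of nominal. The foot sits roughly 47–69 mm from the tab, which is under the 77 mm limit of the full-thickness part. Now the left shim.

>>> {"op": "servo_tool", "data": {"commands": [[0,4,0,0.04,0,0.01,0.087],[0,8,0,0.1,0,0.025,0.087],[0,12,0,0.16,0,0.04,0.087],[0,16,0,0.22,0,0.055,0.087],[0,20.7,0,0.28,0,0.07,0.087]]}}

```text
time: 8.4
tcp_pos: [0.4798, 0.1255, 0.1688]
orientation: [-1.574, -0.001, 1.287]
contact_force: [1.2, 1.3, -0.5]
gripper_width: 0.0869
```

Run:
```python
from h import *
mv([.42,.294,.16],-16.2)
```

```text
t=8.40 tcp [0.4798 0.1255 0.1688] yaw -16.25 F [ 1.2  1.3 -0.5] w 0.0869
 turn [ 0.21 -0.05  0.04] shift [0.145  0.0085 0.1046]
```

>>> {"op": "servo_tool", "data": {"commands": [[0,0,0,0.045,0.002,0.033,0.087],[0,0,0,0.09,0.004,0.066,0.087],[0,0,0,0.13,0.006,0.095,0.087],[0,0,0,0.145,0.008,0.1046,0.087],[0,0,0,0.145,0.008,0.1046,0.087]]}}

```text
time: 9.02
tcp_pos: [0.4196, 0.2947, 0.1601]
orientation: [-1.574, -0.0, 1.289]
contact_force: [1.1, -0.3, 1.0]
gripper_width: 0.0873
```

>>> {"op": "servo_tool", "data": {"commands": [[0,0,0,0,0,0,0.087]]}}

```text
time: 9.15
tcp_pos: [0.4196, 0.294, 0.1599]
orientation: [-1.574, 0.0, 1.289]
contact_force: [0.3, 0.0, -0.6]
gripper_width: 0.0873
```

Run:
```python
from h import *
mv([.42,.294,.0135],-16.2)
f=grab('wrist','w5'); fit(f,(210,130,350,310))
```

```text
t=9.15 tcp [0.4196 0.294  0.1599] yaw -16.17 F [ 0.3  0.  -0.6] w 0.0873
 turn [ 0.18  0.03 -0.02] shift [2.000e-04 1.464e-01 1.000e-04]
slab ((0.45818936824798584, 0.28728121519088745), (0.03538640961050987, 0.10596933215856552), 73.67636108398438) yaw -16.323631
tab ((0.41987237334251404, 0.2984253764152527), (0.01123106386512518, 0.025546008720993996), 73.7575912475586) 0.045934221790497484 458
```

View pics/w5.png

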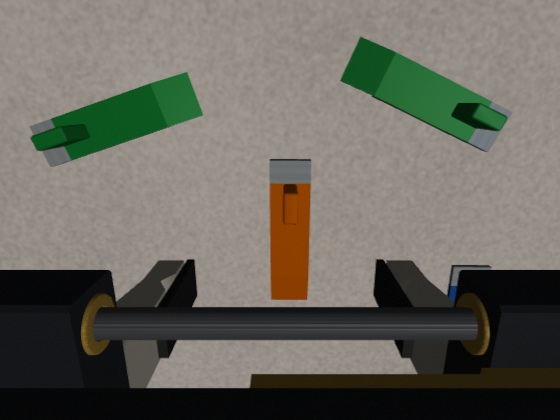

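The orange shim's tab is at (290,205) and its heel is toward the robot. Both greens are at the top, clear of the fingers. The pose is (0.420, 0.298), yaw -16.3°.

Run:
```python
from h import *
mv([.4199,.2982,.0135],-16.3)
```

```text
t=9.20 tcp [0.4198 0.2938 0.1599] yaw -16.20 F [-0.1  0.3  0.4] w 0.0872
 turn [ 0.18  0.1  -0.01] shift [0.0043 0.1464 0.0015]
```

>>> {"op": "servo_tool", "data": {"commands": [[0,0,0,0.004,0.03,0.001,0.087],[0,0,0,0.004,0.07,0.001,0.087],[0,0,0,0.004,0.11,0.001,0.087],[0,0,0,0.004,0.135,0.001,0.087],[0,0,0,0.004,0.14,0.001,0.087]]}}

```text
time: 9.82
tcp_pos: [0.4201, 0.296, 0.0186]
orientation: [-1.573, 0.003, 1.287]
contact_force: [-0.2, 0.2, 0.3]
gripper_width: 0.0869
```

Run:
```python
from h import *
mv([.4199,.2982,.0138],-16.3)
```

```text
t=9.82 tcp [0.4201 0.296  0.0186] yaw -16.29 F [-0.2  0.2  0.3] w 0.0869
 turn [ 0.13  0.01 -0.19] shift [0.0021 0.0048 0.0008]
```

>>> {"op": "servo_tool", "data": {"commands": [[0,0,0,0.002,0.005,0.001,0.087],[0,0,-0.2,0.0022,0.005,0.001,0.06],[0,0,-0.2,0.0022,0.005,0.001,0.03],[0,0,-0.2,0.0022,0.005,0.001,0.005],[0,0,-0.2,0.0022,0.005,0.001,0.005]], "newtons": 20}}

```text
time: 10.45
tcp_pos: [0.4199, 0.2985, 0.0139]
orientation: [-1.573, -0.001, 1.287]
contact_force: [-0.1, 0.6, -0.0]
gripper_width: 0.0523
```

>>> {"op": "servo_tool", "data": {"commands": [[0,0,0,0,0,0,0.005],[0,0,0,0,0,0,0.005],[0,0,0,0,0,0,0.005],[0,0,0,0,0,0,0.005],[0,0,0,0,0,0,0.005]], "newtons": 30}}

```text
time: 11.08
tcp_pos: [0.4198, 0.2985, 0.0139]
orientation: [-1.573, -0.001, 1.287]
contact_force: [-0.1, -0.6, -0.9]
gripper_width: 0.0118
```

Run:
```python
from h import *
mv([.4199,.2982,.0138],-16.3)
```

```text
t=11.07 tcp [0.4198 0.2985 0.0139] yaw -16.28 F [-0.1 -0.6 -0.9] w 0.0118
 turn [0.14 0.02 0.04] shift [-0.0002  0.0001 -0.0002]
```

>>> {"op": "servo_tool", "data": {"commands": [[0,0,0,0,0,0,0.005],[0,0,0,0,-0.015,0,0.005],[0,0,0,0,-0.035,0,0.005],[0,0,0,0,-0.045,0,0.005],[0,0,0,0,-0.045,0,0.005]]}}

```text
time: 11.7
tcp_pos: [0.42, 0.299, 0.0599]
orientation: [-1.574, -0.003, 1.287]
contact_force: [0.4, -0.1, -2.3]
gripper_width: 0.0117
```

Run:
```python
from h import *
mv([*st(-.205,.11),.058],4.5)
```

```text
t=11.70 tcp [0.42   0.299  0.0599] yaw -16.28 F [ 0.4 -0.1 -2.3] w 0.0117
 turn [  0.2  -20.78   0.13] shift [-0.2171  0.0016 -0.1008]
```

>>> {"op": "servo_tool", "data": {"commands": [[0,-4,0,-0.035,0,-0.017,0.005],[0,-8,0,-0.07,0,-0.034,0.005],[0,-12,0,-0.11,0,-0.052,0.005],[0,-16,0,-0.15,0,-0.07,0.005],[0.2,-20.8,0.1,-0.19,0,-0.088,0.005]]}}

```text
time: 12.32
tcp_pos: [0.4507, 0.0904, 0.0591]
orientation: [-1.57, -0.0, 1.653]
contact_force: [0.4, -0.0, -3.0]
gripper_width: 0.0118
```

Run:
```python
from h import *
mv([*st(-.205,.11),.023],4.5)
```

```text
t=12.32 tcp [0.4507 0.0904 0.0591] yaw 4.68 F [ 0.4 -0.  -3. ] w 0.0118
 turn [-0.05  0.18  0.01] shift [-0.0283  0.0361 -0.0029]
```

>>> {"op": "servo_tool", "data": {"commands": [[0,0.2,0,-0.02,0,-0.002,0.005],[0,0.2,0,-0.0283,0.005,-0.003,0.005],[0,0.2,0,-0.0283,0.025,-0.003,0.005],[0,0.2,0,-0.0283,0.036,-0.003,0.005],[0,0.2,0,-0.0283,0.044,-0.003,0.005]]}}

```text
time: 12.95
tcp_pos: [0.4558, 0.0627, 0.0143]
orientation: [-1.569, 0.0, 1.65]
contact_force: [-0.5, 1.3, -2.1]
gripper_width: 0.0117
```

Run:
```python
from h import *
mv([*st(-.106,.11),.0139],4.5)
f=grab('scene','s4')
cv2.imwrite('pics/s4c.png',cv2.resize(f['frame'][150:330,180:400,::-1],None,fx=3.5,fy=3.3,interpolation=cv2.INTER_CUBIC))
```

```text
t=12.95 tcp [0.4558 0.0627 0.0143] yaw 4.52 F [-0.5  1.3 -2.1] w 0.0117
 turn [-0.1   0.02 -0.02] shift [-0.0003  0.0003 -0.0991]
```

View pics/s4c.png

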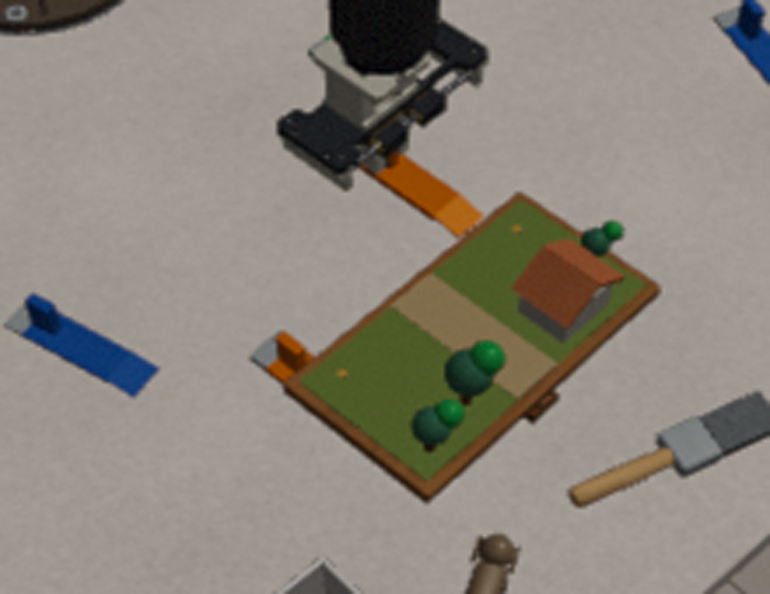

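The second shim points at the left dot (517,229) with its nose at the near edge (470,222). I'll push it in gently.

>>> {"op": "servo_tool", "data": {"commands": [[0,0,0,0,0,-0.01,0.005],[0,0,0,0,0,-0.02,0.005],[0,0,0,0,0,-0.03,0.005],[0,0,0,0,0,-0.04,0.005],[0,0,0,0,0,-0.05,0.005]], "newtons": 45}}

```text
time: 13.62
tcp_pos: [0.506, 0.0664, 0.0139]
orientation: [-1.568, 0.001, 1.649]
contact_force: [-7.4, 0.0, 2.2]
gripper_width: 0.0114
```

Run:
```python
from h import *
mv([*st(-.106,.11),.0139],4.5)
```

```text
t=13.62 tcp [0.506  0.0664 0.0139] yaw 4.50 F [-7.4  0.   2.2] w 0.0114
 turn [-0.15  0.   -0.04] shift [-0.0001 -0.0002 -0.0488]
```

>>> {"op": "servo_tool", "data": {"commands": [[0,0,0,0,0,-0.006,0.005],[0,0,0,0,0,-0.012,0.005],[0,0,0,0,0,-0.018,0.005],[0,0,0,0,0,-0.024,0.005],[0,0,0,0,0,-0.03,0.005]]}}

```text
time: 14.25
tcp_pos: [0.5351, 0.0682, 0.0138]
orientation: [-1.566, 0.001, 1.649]
contact_force: [-6.7, -0.1, 5.2]
gripper_width: 0.012
```

Run:
```python
from h import *
mv([*st(-.106,.11),.0139],4.5)
f=grab('scene','s5')
cv2.imwrite('pics/s5c.png',cv2.resize(f['frame'][150:330,180:400,::-1],None,fx=3.5,fy=3.3,interpolation=cv2.INTER_CUBIC))
```

```text
t=14.25 tcp [0.5351 0.0682 0.0138] yaw 4.48 F [-6.7 -0.1  5.2] w 0.0120
 turn [-0.27 -0.02 -0.08] shift [ 0.0005 -0.0001 -0.0196]
```

View pics/s5c.png

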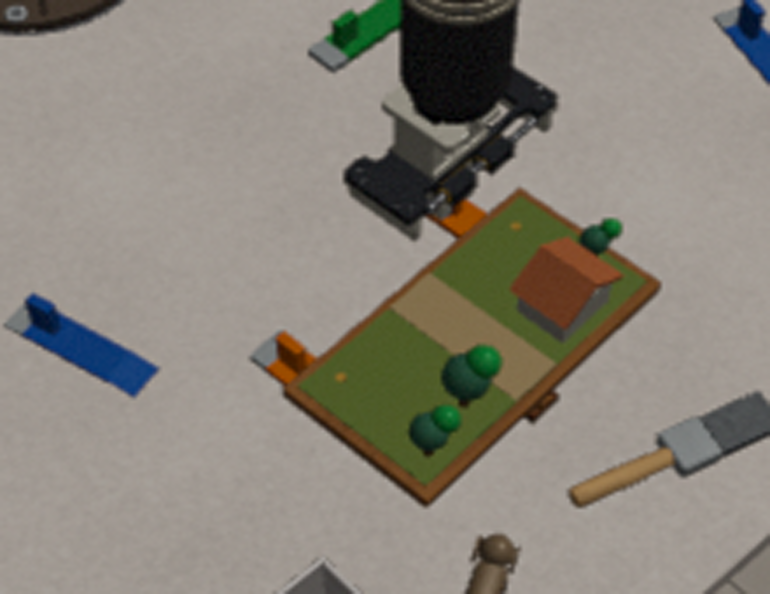

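The board is rising on the left: the near-left corner moved from row 193 to 189, and the right dot dropped. Continue pushing.

>>> {"op": "servo_tool", "data": {"commands": [[-0.1,0,0,0,0,-0.006,0.005],[-0.2,0,0,0,0,-0.012,0.005],[-0.3,0,0,0,0,-0.018,0.005],[-0.3,0,0,0.0003,0,-0.0196,0.005],[-0.3,0,0,0.0003,0,-0.0196,0.005]]}}

```text
time: 14.92
tcp_pos: [0.5545, 0.0695, 0.0138]
orientation: [-1.57, 0.002, 1.649]
contact_force: [-5.4, -1.9, 6.4]
gripper_width: 0.0119
```

Run:
```python
from h import *
mv([*st(-.106,.11),.0139],4.5)
```

```text
t=14.93 tcp [0.5545 0.0695 0.0138] yaw 4.48 F [-5.4 -1.9  6.4] w 0.0119
 turn [-0.06 -0.02 -0.13] shift [ 0.0007 -0.0001 -0.0002]
```

>>> {"op": "servo_tool", "data": {"commands": [[0,0,0,0,0,0,0.03],[0,0,0,0,0,0,0.06],[0,0,0,0,0,0,0.06],[0,0,0,0,0,0,0.06],[0,0,0,0,-0.03,0,0.06]]}}

```text
time: 15.55
tcp_pos: [0.553, 0.0689, 0.0422]
orientation: [-1.565, 0.004, 1.649]
contact_force: [0.3, -1.1, 0.4]
gripper_width: 0.056
```

>>> {"op": "servo_tool", "data": {"commands": [[0,0,0,0,-0.04,0,0.087],[0,0,0,0,-0.08,0,0.087],[0,0,0,0,-0.12,0,0.087],[0,0,0,0,-0.12,0,0.087]]}}

```text
time: 16.05
tcp_pos: [0.5556, 0.0701, 0.1658]
orientation: [-1.572, 0.002, 1.649]
contact_force: [-0.7, 1.3, 0.1]
gripper_width: 0.0866
```

Run:
```python
from h import *
mv([.42,.0,.2],4.5)
f=grab('wrist','w6'); grab('scene','s6')
```

```text
t=16.05 tcp [0.5556 0.0701 0.1658] yaw 4.49 F [-0.7  1.3  0.1] w 0.0866
 turn [ 0.07 -0.01 -0.1 ] shift [-0.0594 -0.0343  0.1407]
```

View pics/w6.png

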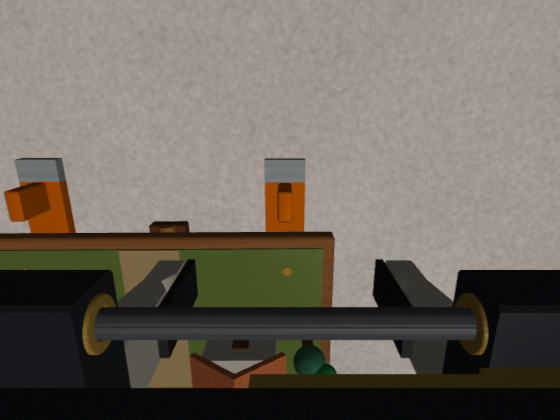

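Both shims are in: the left tab is at (285,206) with its dot at (287,271), and the right tab is visible at (27,200). I'll back off and check the tilt and both placements.

>>> {"op": "servo_tool", "data": {"commands": [[0,0,0,-0.015,-0.015,0.03,0.087],[0,0,0,-0.03,-0.03,0.06,0.087],[0,0,0,-0.045,-0.045,0.09,0.087],[0,0,0,-0.059,-0.06,0.12,0.087],[0,0,0,-0.059,-0.06,0.12,0.087]]}}

```text
time: 16.77
tcp_pos: [0.4373, 0.0008, 0.2232]
orientation: [-1.567, 0.003, 1.648]
contact_force: [0.3, 0.8, 0.5]
gripper_width: 0.0871
```

Run:
```python
from h import *
f=dict(np.load('pics/w6.npz')); fit(f,(255,150,315,229)); print('dot',world(f,287.3,271.5))
f=grab('top','t7'); P=allworld(f); grab('scene','s7')
m=np.zeros(P.shape[:2],bool); m[105:185,240:360]=True
b=m&(P[...,2]>.035)&(P[...,2]<.058)&(P[...,0]>.58)&(P[...,0]<.66); A=np.c_[P[b][:,:2]-O,np.ones(b.sum())]; c=np.linalg.lstsq(A,P[b][:,2],rcond=None)[0]; print('tilt',c,b.sum())
for n,y in(('L',.11),('R',-.11)):
    g=st(-.106,y); q=(np.hypot(P[...,0]-g[0],P[...,1]-g[1])<.03)&(P[...,2]>.038)&(P[...,2]<.055)&(P[...,0]<g[0]+.018)
    print(n,g,np.median(P[q],0),q.sum())
im=f['frame']; cv2.imwrite('pics/t7c.png',cv2.resize(im[100:220,220:380,::-1],None,fx=5,fy=5,interpolation=cv2.INTER_CUBIC))
s=arm.sense(); print(s['tcp_pos'],s['time'])
```

```text
slab ((0.563782811164856, 0.07057369500398636), (0.04392840713262558, 0.03517821058630943), 5.19232177734375) yaw 5.192321
tab ((0.5544920563697815, 0.06938200443983078), (0.02559715509414673, 0.011486045084893703), 4.307306289672852) 0.0459301669642631 449
dot [0.61090729 0.07658732 0.04781403]
tilt [ 0.03078977 -0.00802983  0.04865729] 2726
L [0.55459626 0.07014424] [0.55503814 0.06646203 0.04532889] 44
R [ 0.57185726 -0.14917757] [ 0.5710097  -0.15131661  0.04422182] 43
[0.43853849 0.00159105 0.22235796] 16.875
```

View pics/t7c.png

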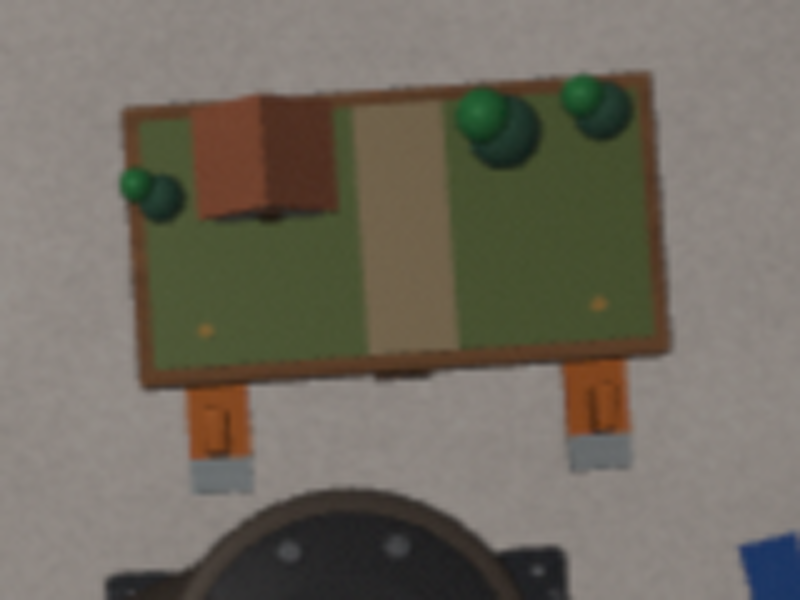

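View pics/s7.png

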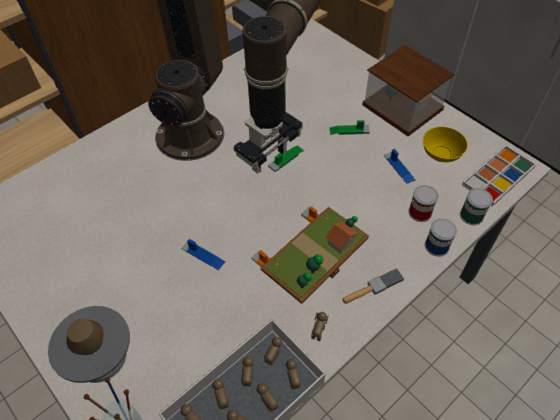

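The board's tilt is about -0.008 rad, which is the built-in 1 mm slack of a 10 mm shim in an 11 mm gap. Both tabs are in place and the arm is clear, so I'm handing in.

```bash
python3 -c "
from rig import arm
print(arm.hand_in())"
```

```text
the job is handed in; nothing more can be done
None
```

Both orange shims are under the feet, right foot first and then the low left one. Each was slid in nose first and released lying flat. I handed the job in at about 17 s with the gripper clear of everything; no verdict was reported.

- **Tilt:** the last top image gives about -0.008 rad, down from -0.054 at the start. That fits the 1 mm slack of a 10 mm shim in the 11 mm gap, so the board is not perfectly flat. I did not press on it to test for rocking.
- **Placement:** the wrist camera put both tabs within about 1 mm of their target points. The brass dots are about 57 mm ahead of the tabs, so each foot reaches to about 69 mm, inside the 77 mm of full thickness.
- **Disagreements:** the top camera put the tabs 2–4 mm sideways from the wrist camera's values; it had shown a similar offset at pickup. The dots sit up to about 3.5 mm to the left of where I expected them, still within the shim's width.
- **Forces and other parts:** pushing in the left shim read about 7 N at the end of each move, against the "under 2 N" given for lifting the foot. I did not touch the blue or green shims.

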